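# Fill in the shade row of a paint rack

## Robot

A 6-joint arm with a two-finger parallel gripper is mounted at the origin on a cart in front of the work surface, level with it; the furniture and walls round the work are solid. World frame = base frame: x ahead of the robot, y to its left, z up, the work surface at z = 0. Lengths are in m, angles in degrees, forces in N, time in s.
With the tool pointing down it reaches from about 0.25 to 0.725 m from the base axis. Payload 9.7 kg.
Tool frame: the origin (TCP) lies where the fingers leave the gripper's body, on its centre line; the fingertips stand 73 mm ahead of it and the grasp point (between the pads) lies 54 mm ahead of it; z points along the fingers, y is the line along which they close (so a half turn about z gives the same grasp; the last joint's range is limited). The gripper opens to 85 mm and grips with 20 to 120 N. Pads are 22 mm wide; open, the fingers measure 114 mm over their backs; the gripper's body (76 mm by 85 mm) begins 54 mm behind the grasp point. The pads swing forward as they close: fully open they stand 13 mm farther back than shut.
Start: joints at [69.385, 4.979, 10.078, 95.1, 0, 90], TCP at [0.194, 0.515, 0.304] pointing down, gripper open.
Joint ranges: [-179.16, 179.16], [-48.56, 103.87], [-65.8, 70.77], [-126.05, 130.52], [-82.76, 87.17], [-180, 180]. Speed limits (degrees/s): [127.2, 127.2, 147.25, 180, 180, 180].

## Interface

Orientations are given as [roll, pitch, yaw] about the fixed x, y, z axes, in that order (R = Rz(yaw) Ry(pitch) Rx(roll)).
In Python, from workcell import sensors, imaging, bot gives the robot as it stands.
- The arm moves only by the tool apply_moves, never from a script. Its argument "rows" is a list of rows, each a list of 3 entries, a list of its own where there are three numbers: the shift along the tool's x, y, z in units of 10 cm (1.0 is 10 cm), then the turn, a rotation vector about the tool's x, y, z in units of 30 degrees (1.0 is 30 degrees), then the opening, from 0 (shut) to 1 (fully open). A call has 1 to 20 rows; each row is the pose to reach, as a shift and turn from the pose commanded when the call began, along the tool's axes at that moment; what a row does not reach only later rows make up. A row lasts 1/10 s, in which the tool goes at most 50 mm and 8.59 degrees, less where a joint would pass 70% of its speed; a pose out of reach is approached as far as the arm can. A call with a number of a shift or a turn outside -1 to 1 is refused whole. A call with a gripper value outside its range is refused whole. The fingers move at their own pace and stop on an object; "force" is the grip in N (left out, the last holds). Time passes only in rows, so rows that repeat a pose let the fingers close. It gives the time, the measured TCP pose, the force, the opening and the grip force at its end, in the units of the state.
- sensors.get_obs(): the state, without advancing time (a new reading comes with each control period).
- imaging.camera(name): name is "side" or "top" or "wrist"; returns (picture, depth): 384x512x3 uint8, red, green, blue; 384x512 float32, m along the optical axis (not along the pixel's ray), 0 where there is no reading.
- imaging.get_calibration(name): a dict with "intrinsics" (3x3 intrinsics, pixels), "world_from_camera" (4x4, takes a point from camera to world coordinates). Camera axes: x right, y down, z forward; pixel columns grow to the right and rows downward; lengths in m; the calibration is good to about 2 mm. A picture is of the moment at which its call begins: read the wrist's pose just before it. get_calibration takes no time and is no camera call; for the wrist camera it gives the pose at the moment of the call.
- bot.job_done(): hands the job in; it is judged then, once.
The state is a dict: "time": time; "q": joint angles; "qd": joint speeds; "joint_efforts": joint torques, N m; "ee_pos": TCP position; "tcp_rot": TCP orientation; "wrist_force": force on the tool from outside, world axes, zero at the start; "torque": the same for the moment, N m; "opening": finger opening in m; "grasp_force": force on a finger pad.
Only numpy, scipy, OpenCV 4.12 (cv2) and the standard library are available. Lean on these libraries where they do the work, as an engineer would, in place of code of your own. Each camera call takes 0.05 s, during which the arm holds its last target. There are 200 camera calls.

## Task

The violet paints are being laid out in the plywood rack so that the model can be painted shade by shade: the darkest pot already stands at one end and the lightest at the other. Put the four violet and lilac pots from the bench into the four empty wells between them, so that the row steps from dark to light without a break from end to end. Every pot stands upright, right down in its well; leave the two end pots where they are.

Things in the scene. Friction and masses are not known exactly. Their poses are not given: they have to be found in the camera images.
- pot_aubergine: Paint pot, darkest of the six, almost black aubergine purple (ribbed cap and jar in that colour, paper label band): upright cylinder 30 mm across, 58 mm tall, about 45 g; origin at the centre of its underside, z up. It already stands in the well at one end of the rack (which end varies) and stays there.
- pot_dark_violet: Paint pot, second darkest, dark violet (ribbed cap and jar in that colour, paper label band): upright cylinder 30 mm across, 58 mm tall, about 45 g; origin at the centre of its underside, z up. It starts standing on the bench.
- pot_mid_violet: Paint pot, third darkest, middle violet (ribbed cap and jar in that colour, paper label band): upright cylinder 30 mm across, 58 mm tall, about 45 g; origin at the centre of its underside, z up. It starts standing on the bench.
- pot_light_violet: Paint pot, third lightest, light violet (ribbed cap and jar in that colour, paper label band): upright cylinder 30 mm across, 58 mm tall, about 45 g; origin at the centre of its underside, z up. It starts standing on the bench.
- pot_pale_lilac: Paint pot, second lightest, pale lilac (ribbed cap and jar in that colour, paper label band): upright cylinder 30 mm across, 58 mm tall, about 45 g; origin at the centre of its underside, z up. It starts standing on the bench.
- pot_white_lilac: Paint pot, lightest of the six, nearly white with a touch of lilac (ribbed cap and jar in that colour, paper label band): upright cylinder 30 mm across, 58 mm tall, about 45 g; origin at the centre of its underside, z up. It already stands in the well at one end of the rack (which end varies) and stays there.
- well_1: Inner well 1 of 4 of the plywood paint rack (row of six round wells at 52 mm pitch; the two end wells are full, wells 1 to 4 lie between them in that order, empty at the start). Hole 35 mm across, 14 mm deep, with a cork pad; origin at the centre of the well's floor, 6 mm above the bench. x across the rack, y along the row from well 1 towards well 4, z up. The rack is 20 mm high (end cheeks 23 mm), 56 mm wide, 324 mm long and fixed.
- well_2: Inner well 2 of 4 of the plywood paint rack (row of six round wells at 52 mm pitch; the two end wells are full, wells 1 to 4 lie between them in that order, empty at the start). Hole 35 mm across, 14 mm deep, with a cork pad; origin at the centre of the well's floor, 6 mm above the bench. x across the rack, y along the row from well 1 towards well 4, z up. The rack is 20 mm high (end cheeks 23 mm), 56 mm wide, 324 mm long and fixed.
- well_3: Inner well 3 of 4 of the plywood paint rack (row of six round wells at 52 mm pitch; the two end wells are full, wells 1 to 4 lie between them in that order, empty at the start). Hole 35 mm across, 14 mm deep, with a cork pad; origin at the centre of the well's floor, 6 mm above the bench. x across the rack, y along the row from well 1 towards well 4, z up. The rack is 20 mm high (end cheeks 23 mm), 56 mm wide, 324 mm long and fixed.
- well_4: Inner well 4 of 4 of the plywood paint rack (row of six round wells at 52 mm pitch; the two end wells are full, wells 1 to 4 lie between them in that order, empty at the start). Hole 35 mm across, 14 mm deep, with a cork pad; origin at the centre of the well's floor, 6 mm above the bench. x across the rack, y along the row from well 1 towards well 4, z up. The rack is 20 mm high (end cheeks 23 mm), 56 mm wide, 324 mm long and fixed.
Things that resemble listed ones, but are neither listed nor needed, are in the scene too. There is more than one size of the pot_light_violet; the one meant has the size given above.

How it is judged:
By the outcome, as a careful person would: the job done as asked, in the order asked, and still so for the second after the job is handed in, with the robot touching nothing.
It also fails if it takes over 86 s, if anything falls off the work surface, if the arm or the gripper's body presses on something with over 40 N, if the wrist force passes 120 N, or if a joint passes its speed limit or range.

## Working session

There is one attempt and no reset: what is moved stays moved. The work goes in short steps, Python scripts to look and compute and a tool call to move; the robot and the scene stay as the last step left them, time stands still between calls to the robot, and variables do not carry over. Pictures are saved under pics/ and viewed, at most 14 in all, crops included, and the job is handed in when it is done.

Besides the shell and the picture viewer there is one more tool, called after ">>>" as a command line: name --argument value ..., lists and objects as JSON in quotes. apply_moves: Moves the arm, as the interface text tells. Its arguments: {"type":"object","properties":{"rows":{"type":"array"},"force":{"type":"number"}},"required":["rows"]}

```bash
mkdir -p pics; cat > h.py <<'E'
import numpy as np, cv2
from workcell import sensors, imaging, bot
def snap(n,f):
    c=imaging.get_calibration(n); p,d=imaging.camera(n)
    np.savez(f'{f}.npz',p=p,d=d,K=c['intrinsics'],T=c['world_from_camera'])
    cv2.imwrite(f'pics/{f}.png',p[:,:,::-1]); return p,d
def ld(f):
    z=np.load(f'{f}.npz'); return z['p'],z['d'],z['K'],z['T']
def world(f):
    p,d,K,T=ld(f); v,u=np.mgrid[:384,:512]
    P=np.stack([(u-K[0,2])/K[0,0]*d,(v-K[1,2])/K[1,1]*d,d],-1)
    return P@T[:3,:3].T+T[:3,3]
E
python3 - <<'E'
from h import *
snap('top','top0'); snap('side','side0')
for n in('top','side'):print(imaging.get_calibration(n))
a=cv2.imread('pics/top0.png');b=cv2.imread('pics/side0.png')
cv2.imwrite('pics/t0b.png',cv2.resize(a,(800,600),interpolation=cv2.INTER_CUBIC))
print(sensors.get_obs())
E
```

```text
{'intrinsics': array([[414.54814518,   0.        , 254.32675054],
       [  0.        , 414.54814518, 196.43382276],
       [  0.        ,   0.        ,   1.        ]]), 'world_from_camera': array([[ 0.00871358, -0.99251478,  0.12181334,  0.2907315 ],
       [-0.99995583, -0.00907795, -0.00243654, -0.10540512],
       [ 0.00352412, -0.12178673, -0.99255004,  1.02396381],
       [ 0.        ,  0.        ,  0.        ,  1.        ]])}
{'intrinsics': array([[357.55106106,   0.        , 252.07689459],
       [  0.        , 357.55106106, 196.73657566],
       [  0.        ,   0.        ,   1.        ]]), 'world_from_camera': array([[ 0.9621696 , -0.17168772,  0.21154901,  0.23186405],
       [-0.27193813, -0.65280792,  0.70703003, -0.75752553],
       [ 0.0167125 , -0.73781105, -0.67480038,  0.64794509],
       [ 0.        ,  0.        ,  0.        ,  1.        ]])}
{'time': 0.1, 'q': array([ 6.93843078e+01,  5.00787292e+00,  1.00382860e+01,  9.50996011e+01,
       -1.30583102e-03,  8.99981647e+01]), 'qd': array([ 0.00087997, -0.05275374,  0.06088919, -0.07828404, -0.01846619,
       -0.00491672]), 'joint_efforts': array([-2.81603485e-05, -5.21560335e+01,  4.65654588e+01,  1.59905967e-02,
        2.77929036e-05,  5.73743975e-06]), 'ee_pos': array([0.1936152, 0.5146631, 0.3032483]), 'tcp_rot': array([-1.79930812e+02,  1.30361382e-03,  1.59386145e+02]), 'wrist_force': array([0.16977119, 0.6199866 , 0.0222628 ]), 'torque': array([-0.00248798, -0.04067052, -0.04454334]), 'grasp_force': 0.0, 'opening': 0.0855374600960325}
```

View pics/t0b.png

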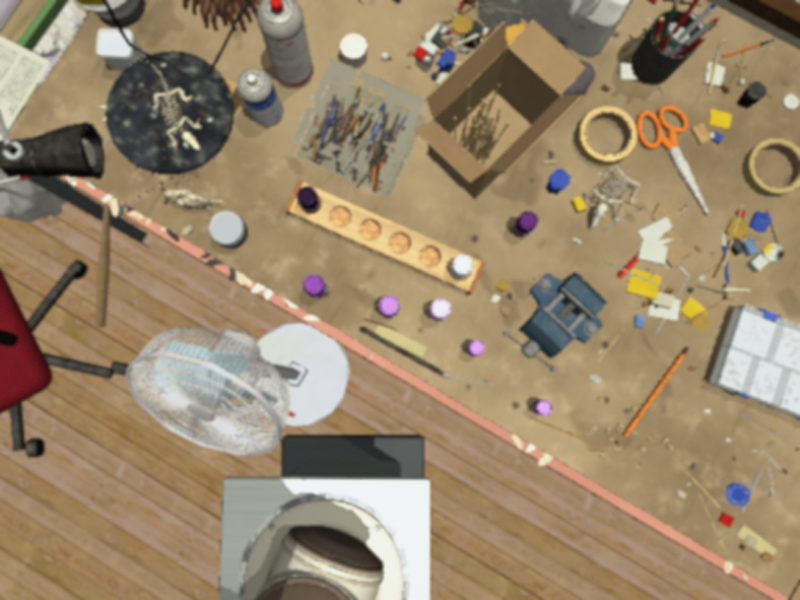

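View pics/side0.png

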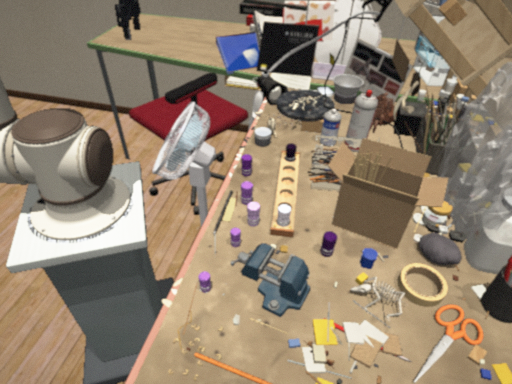

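Bench candidates in the top picture (800×600 px):
- dark violet (527,222)
- middle violet (314,286)
- light violet (388,305)
- pale lilac (440,308)
- small lilac pots (476,348) and (543,407), which look like smaller copies

The rack's dark end pot is at (308,198) and its white one at (461,266). Next I'll measure positions, sizes and colours.

```bash
python3 - <<'E'
from h import *
p,d,K,T=ld('top0'); W=world('top0')
S=1/1.5625
for n,(u,v) in dict(dark=(527,222),mid=(314,286),light=(388,305),pale=(440,308),s1=(476,348),s2=(543,407),auber=(308,198),white=(461,266)).items():
    u=int(u*S);v=int(v*S); w=W[v-14:v+15,u-14:u+15].reshape(-1,3); c=p[v-14:v+15,u-14:u+15].reshape(-1,3)
    m0=np.linalg.norm(w[:,:2]-W[v,u,:2],axis=1)<.022
    zt=np.percentile(w[m0,2],90)
    m=m0&(w[:,2]>zt-.006)
    q=w[m]; (cx,cy),r=cv2.minEnclosingCircle(q[:,:2].astype(np.float32))
    print(n,'top z %.3f'%zt,'mean',q.mean(0).round(4),'circ %.4f %.4f r %.4f'%(cx,cy,r),m.sum(),'rgb',np.median(c[m],0))
# obstacles: coarse height map in the work area
g=np.zeros((14,18))
for P in W.reshape(-1,3):
    i=int((P[0]-.1)/.05); j=int((.4-P[1])/.05)
    if 0<=i<14 and 0<=j<18 and P[2]<.9: g[i,j]=max(g[i,j],P[2])
print('rows x from .1, cols y from .4 down, cm'); print((g*100).round().astype(int))
a=cv2.imread('pics/top0.png')[110:275,170:370]
b=cv2.imread('pics/side0.png')[140:295,180:350]
cv2.imwrite('pics/crop1.png',cv2.resize(a,(727,600),interpolation=cv2.INTER_CUBIC))
cv2.imwrite('pics/crop2.png',cv2.resize(b,(658,600),interpolation=cv2.INTER_CUBIC))
E
```

```text
dark top z 0.058 mean [ 0.5454 -0.3062  0.057 ] circ 0.5458 -0.3066 r 0.0153 126 rgb [104.5  57.  112. ]
mid top z 0.058 mean [0.443  0.0195 0.0568] circ 0.4440 0.0202 r 0.0156 128 rgb [151.5  84.5 173. ]
light top z 0.059 mean [ 0.4129 -0.0946  0.0573] circ 0.4129 -0.0950 r 0.0151 123 rgb [208. 147. 225.]
pale top z 0.059 mean [ 0.4085 -0.1724  0.0571] circ 0.4089 -0.1728 r 0.0152 126 rgb [232.  224.  237.5]
s1 top z 0.045 mean [ 0.3505 -0.2277  0.0438] circ 0.3506 -0.2278 r 0.0117 78 rgb [204.  151.5 221.5]
s2 top z 0.045 mean [ 0.2619 -0.3282  0.0441] circ 0.2623 -0.3286 r 0.0120 81 rgb [206. 152. 221.]
auber top z 0.064 mean [0.5794 0.0321 0.0629] circ 0.5794 0.0324 r 0.0150 121 rgb [54. 34. 59.]
white top z 0.065 mean [ 0.4741 -0.2051  0.0631] circ 0.4748 -0.2052 r 0.0154 126 rgb [234. 237. 238.]
rows x from .1, cols y from .4 down, cm
[[ 0  0  0  0  1  1 23 25 25 23  1  1  0  0  0  0  0  1]
 [ 0  0  0  0  0  1  2  0  0  0  0  0  0  0  0  1  1  1]
 [ 0  0  2  4  7  9 10  0  0  0  0  0  0  0  1  1  1  1]
 [ 0  0  9 11 13 14 14  0  0  0  0  0  1  1  5  1  1  1]
 [ 0  0 12 15 15 15 13  0  0  0  1  1  5  6  8  1  1  1]
 [ 0  0  8 12 13 12  0  0  1  6  5  6  5  7  9  8  2  1]
 [ 0  0  0  0  0  0  0  6  0  6  6  6  3  2  9  8  8  3]
 [ 0  0  0  0  0  1  1  6  1  2  2  7  7  1  3  8  3  4]
 [ 0  0  0  1  5  5  1  2  3  2  3  2  2  6  6  1  2  3]
 [ 0  1  3  5  5  4  3  7  2  7  0 18 18 19  6  2  4  4]
 [ 9  8  8  9  9  0  3  8  8  8 17 18 20 19 19  4  4  4]
 [10  8  8 10  9  7  8  8  8  8 19 19 20 16 19 18  3  3]
 [ 6  8  9 10  8 12 11  8  8  8  8 19 19 14 16 16  3  3]
 [ 1 12 11  9  8 11 18 17  8  8  7  7 19 18 16 16  5  9]]
```

View pics/crop1.png

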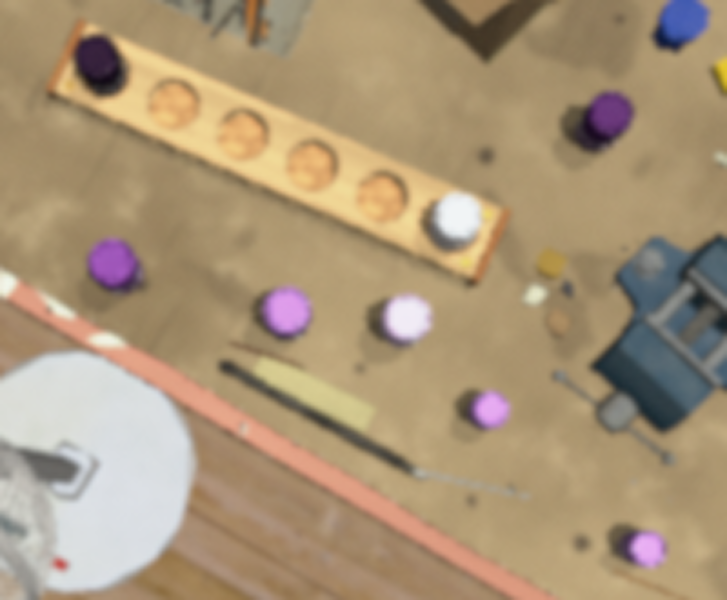

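View pics/crop2.png

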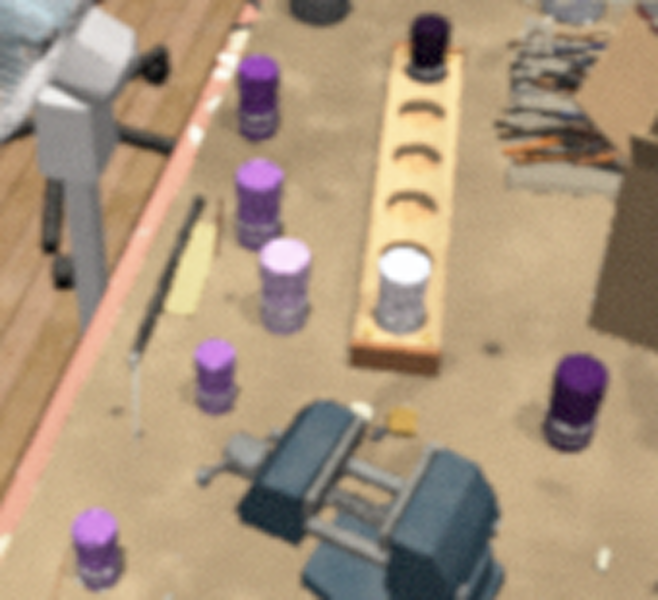

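Identity is clear. The 58 mm tall, 30 mm wide pots are the dark, mid, light and pale ones. The lilac pots at (490,410) and (648,549) in the crop are only 45 mm tall and 24 mm wide, so they're decoys. The end pots are 260 mm apart, which is 5 × 52 mm, so the well positions follow from them. Next is clearance to the box, plus a cross-check from the side camera.

```bash
python3 - <<'E'
from h import *
W=np.vstack([world(f)[(ld(f)[1]>0)].reshape(-1,3) for f in('top0','side0')])
A=np.array([.5794,.0322]);B=np.array([.4746,-.2052]);s=(B-A)/5
t={'W%d'%i:A+i*s for i in range(1,5)}
t.update(dark=np.array([.5456,-.3064]),mid=np.array([.4435,.0199]),light=np.array([.4129,-.0948]),pale=np.array([.4087,-.1726]))
for n,c in t.items():
    m=(W[:,2]>.085)&(W[:,2]<.3); r=W[m,:2]-c; dd=np.linalg.norm(r,axis=1); o=np.argsort(dd)[:40:13]
    print(n,c.round(4),'near high:',[(r[k].round(3).tolist(),round(W[m][k,2],3)) for k in o])
# side camera: top faces
Ws=world('side0').reshape(-1,3)
t.update(auber=A,white=B)
for n in('dark','mid','light','pale','auber','white'):
    zt=.064 if n in('auber','white') else .058
    q=Ws[(np.linalg.norm(Ws[:,:2]-t[n],axis=1)<.022)&(abs(Ws[:,2]-zt)<.004)]
    print(n,len(q),((q.max(0)+q.min(0))/2).round(4),q.mean(0).round(4))
print('yaw target',np.degrees(np.arctan2(-s[1],s[0]*-1)))
E
```

```text
W1 [ 0.5584 -0.0153] near high: [([0.08, -0.115], np.float64(0.171)), ([0.083, -0.117], np.float64(0.172)), ([0.083, -0.119], np.float64(0.169)), ([0.076, -0.126], np.float64(0.17))]
W2 [ 0.5375 -0.0628] near high: [([0.087, -0.081], np.float64(0.172)), ([0.084, -0.087], np.float64(0.17)), ([0.095, -0.077], np.float64(0.174)), ([0.102, -0.068], np.float64(0.173))]
W3 [ 0.5165 -0.1102] near high: [([0.079, -0.063], np.float64(0.175)), ([0.068, -0.077], np.float64(0.173)), ([0.087, -0.057], np.float64(0.17)), ([0.076, -0.072], np.float64(0.17))]
W4 [ 0.4956 -0.1577] near high: [([0.075, -0.043], np.float64(0.172)), ([0.081, -0.039], np.float64(0.173)), ([0.078, -0.048], np.float64(0.172)), ([0.085, -0.038], np.float64(0.171))]
dark [ 0.5456 -0.3064] near high: [([0.045, 0.042], np.float64(0.185)), ([0.044, 0.046], np.float64(0.182)), ([0.034, 0.055], np.float64(0.186)), ([0.055, 0.035], np.float64(0.18))]
mid [0.4435 0.0199] near high: [([-0.1, 0.08], np.float64(0.094)), ([-0.105, 0.079], np.float64(0.1)), ([-0.101, 0.087], np.float64(0.097)), ([-0.11, 0.077], np.float64(0.11))]
light [ 0.4129 -0.0948] near high: [([0.157, -0.106], np.float64(0.172)), ([0.166, -0.098], np.float64(0.172)), ([0.17, -0.093], np.float64(0.172)), ([-0.094, 0.171], np.float64(0.092))]
pale [ 0.4087 -0.1726] near high: [([-0.018, -0.149], np.float64(0.085)), ([0.165, -0.027], np.float64(0.172)), ([-0.025, -0.168], np.float64(0.085)), ([0.167, -0.04], np.float64(0.162))]
dark 127 [ 0.5472 -0.3064  0.0581] [ 0.5474 -0.3069  0.0587]
mid 70 [0.4471 0.0193 0.0583] [0.4465 0.0185 0.0589]
light 92 [ 0.4161 -0.0943  0.0575] [ 0.4153 -0.0954  0.0585]
pale 101 [ 0.4117 -0.1726  0.0579] [ 0.4113 -0.1729  0.0587]
auber 65 [0.582  0.0316 0.0642] [0.5817 0.0307 0.065 ]
white 107 [ 0.4771 -0.2048  0.0639] [ 0.4765 -0.2056  0.0647]
yaw target 66.1809855627213
```

>>> apply_moves --rows '[[[-0.4,0,0],[0,0,0.3],1],[[-0.8,0,0],[0,0,0.6],1],[[-1,0,0],[0,0,0.9],1],[[-1,0,0],[0,0,1],1]]'

```text
time: 0.5
ee_pos: [0.2894, 0.4785, 0.3032]
tcp_rot: [-180.0, 0.0, 128.9]
wrist_force: [-1.0, 0.4, -0.9]
opening: 0.0854
grasp_force: 0.0
```

>>> apply_moves --rows '[[[-0.4,0,0],[0,0,0.28],1],[[-0.8,0,0],[0,0,0.56],1],[[-1,0,0],[0,0,0.84],1],[[-1,0,0],[0,0,1],1]]'

```text
time: 0.9
ee_pos: [0.3521, 0.4003, 0.3037]
tcp_rot: [-180.0, 0.0, 98.9]
wrist_force: [-0.9, 0.4, -0.2]
opening: 0.0853
grasp_force: 0.0
```

>>> apply_moves --rows '[[[-0.4,0.2,0],[0,0,0.28],0.8],[[-0.8,0.4,0],[0,0,0.56],0.8],[[-1,0.5,0],[0,0,0.84],0.8],[[-1,0.5,0],[0,0,1],0.8],[[-1,0.5,0],[0,0,1],0.8]]'

```text
time: 1.4
ee_pos: [0.4167, 0.3111, 0.3036]
tcp_rot: [-180.0, 0.0, 69.2]
wrist_force: [-1.0, -0.0, -0.8]
opening: 0.0683
grasp_force: 0.0
```

```bash
python3 - <<'E'
from h import *
o=sensors.get_obs();print(o['ee_pos'],o['tcp_rot'],o['q'],o['opening'])
from scipy.spatial.transform import Rotation as R
c=imaging.get_calibration('wrist'); r=R.from_euler('xyz',o['tcp_rot'],degrees=True).as_matrix()
print('cam in tool',r.T@(c['world_from_camera'][:3,3]-o['ee_pos'])); print((r.T@c['world_from_camera'][:3,:3]).round(3)); print(c['intrinsics'])
E
```

```text
[0.41670711 0.31107086 0.3035883 ] [-1.79980595e+02  2.88825323e-02  6.92296103e+01] [3.67409024e+01 8.72713290e-01 5.76765109e+00 9.49297230e+01
 8.53946646e-04 1.47511297e+02] 0.06834118933073911
cam in tool [ 7.57203507e-02 -9.81269455e-05 -7.05826545e-02]
[[-0.    -0.954 -0.299]
 [ 1.    -0.    -0.001]
 [ 0.001 -0.299  0.954]]
[[291.88045872   0.         253.70833475]
 [  0.         291.88045872 192.60911351]
 [  0.           0.           1.        ]]
```

>>> apply_moves --rows '[[[-0.4,0.3,0],[0,0,0.1],0.8],[[-0.85,0.57,0],[0,0,0.1],0.8],[[-0.85,0.57,0],[0,0,0.1],0.8]]'

```text
time: 1.7
ee_pos: [0.4401, 0.2089, 0.304]
tcp_rot: [180.0, 0.1, 66.4]
wrist_force: [0.4, 0.1, 0.3]
opening: 0.0685
grasp_force: 0.0
```

>>> apply_moves --rows '[[[-0.45,0.22,0.2],[0,0,0],0.8],[[-0.9,0.45,0.4],[0,0,0],0.8],[[-0.9,0.45,0.6],[0,0,0],0.8],[[-0.9,0.45,0.6],[0,0,0],0.8]]'

```text
time: 2.1
ee_pos: [0.444, 0.1108, 0.2413]
tcp_rot: [-179.8, 0.1, 66.4]
wrist_force: [-0.7, -0.0, 0.9]
opening: 0.0682
grasp_force: 0.0
```

>>> apply_moves --rows '[[[-0.45,0.0,0],[0,0,0],0.8],[[-0.8,0.4,0],[0,0,0],0.8],[[-0.8,0.4,0],[0,0,0],0.8],[[-0.8,0.4,0],[0,0,0],0.8]]'

```text
time: 2.5
ee_pos: [0.4501, 0.0227, 0.2447]
tcp_rot: [180.0, -0.0, 66.4]
wrist_force: [-0.7, -0.3, -0.8]
opening: 0.0688
grasp_force: 0.0
```

```bash
python3 - <<'E'
from h import *
o=sensors.get_obs();print(o['ee_pos'],o['tcp_rot'],o['opening'])
snap('wrist','w1'); W=world('w1')
a=cv2.imread('pics/w1.png'); cv2.imwrite('pics/w1b.png',cv2.resize(a,(800,600)))
P=W.reshape(-1,3)
for n,c,zt in(('mid',(.4450,.0196),.058),('auber',(.5807,.0318),.064),('light',(.4143,-.0948),.058),('white',(.4758,-.2052),.064)):
    q=P[(np.linalg.norm(P[:,:2]-c,axis=1)<.022)&(abs(P[:,2]-zt)<.004)]
    if len(q):
        (x,y),r=cv2.minEnclosingCircle(q[:,:2].astype(np.float32)); print(n,len(q),q.mean(0).round(4),round(x,4),round(y,4),round(r,4))
E
```

```text
[0.45006405 0.02266017 0.24471458] [ 1.79981952e+02 -3.62629645e-02  6.63939826e+01] 0.0687852469443867
mid 789 [0.4442 0.0204 0.0579] 0.4439 0.0197 0.0156
auber 1050 [0.5794 0.033  0.0638] 0.58 0.0326 0.0158
light 589 [ 0.4139 -0.0933  0.0579] 0.4137 -0.0943 0.0156
```

View pics/w1b.png

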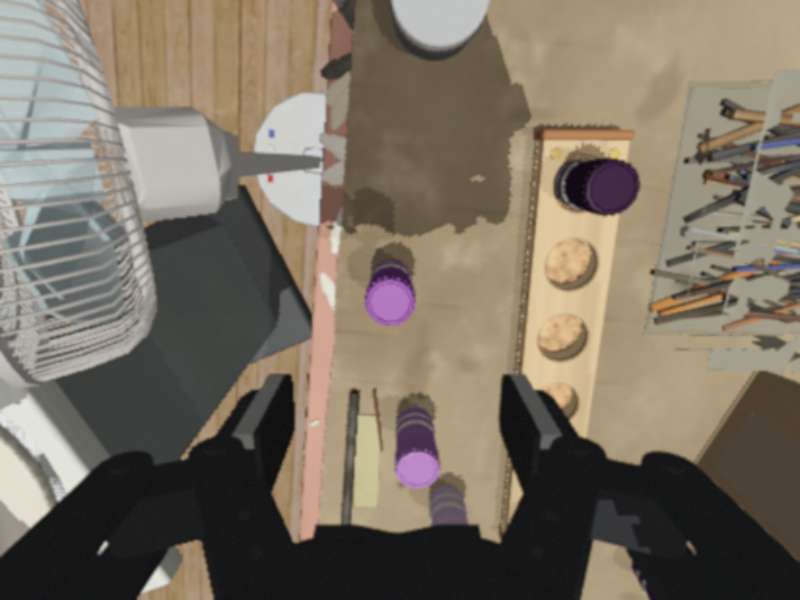

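The wrist view shows mid violet at (390,300) and light at (417,465). The wells run along (570,262), (562,335) and (560,400), with the aubergine pot at (605,188). All three cameras agree to 1–2 mm, so I'll grasp the mid violet.

>>> apply_moves --rows '[[[-0.05,-0.04,0.3],[0,0,0],0.8],[[-0.05,-0.04,0.6],[0,0,0],0.8],[[-0.05,-0.04,1],[0,0,0],0.8],[[-0.05,-0.04,1],[0,0,0],0.8]]' --force 30

```text
time: 2.95
ee_pos: [0.4415, 0.021, 0.1398]
tcp_rot: [-179.6, 0.2, 66.6]
wrist_force: [-1.8, -0.2, 1.1]
opening: 0.0686
grasp_force: 0.0
```

>>> apply_moves --rows '[[[0,0,0.25],[0,0,0],0.8],[[0,0,0.49],[0,0,0],0.8],[[0,0,0.49],[0,0,0],0.8],[[0,0,0.49],[0,0,0],0.8],[[0,0,0.49],[0,0,0],0],[[0,0,0.49],[0,0,0],0],[[0,0,0.49],[0,0,0],0],[[0,0,0.49],[0,0,0],0],[[0,0,0.49],[0,0,0],0],[[0,0,0.49],[0,0,0],0],[[0,0,0.49],[0,0,0],0]]' --force 30

```text
time: 4.05
ee_pos: [0.4445, 0.0194, 0.0962]
tcp_rot: [179.9, -0.1, 66.4]
wrist_force: [-1.5, 0.2, 6.1]
opening: 0.0293
grasp_force: 29.3
```

>>> apply_moves --rows '[[[0,0,-0.35],[0,0,0],0],[[0,0,-0.8],[0,0,0],0],[[-0.05,0.2,-1],[0,0,0],0],[[-0.15,0.55,-1],[0,0,0],0],[[-0.15,0.6,-1],[0,0,0],0]]'

```text
time: 4.55
ee_pos: [0.495, -0.0201, 0.196]
tcp_rot: [179.8, -0.0, 66.3]
wrist_force: [-0.8, 1.2, -1.0]
opening: 0.0291
grasp_force: 30.0
```

>>> apply_moves --rows '[[[-0.15,0.35,0],[0,0,0],0],[[-0.22,0.59,0],[0,0,0],0],[[-0.22,0.59,0.3],[0,0,0],0],[[-0.22,0.59,0.6],[0,0,0],0],[[-0.22,0.59,0.68],[0,0,0],0],[[-0.22,0.59,0.68],[0,0,0],0],[[-0.22,0.59,0.68],[0,0,0],0],[[-0.22,0.59,0.68],[0,0,0],0]]'

```text
time: 5.35
ee_pos: [0.5387, -0.0622, 0.1287]
tcp_rot: [179.9, -0.0, 66.4]
wrist_force: [0.3, 0.1, -0.7]
opening: 0.0293
grasp_force: 30.1
```

```bash
python3 - <<'E'
from h import *
o=sensors.get_obs();print(o['ee_pos'],o['tcp_rot'],o['opening'],o['grasp_force'])
snap('wrist','w2'); snap('side','s2')
a=cv2.imread('pics/w2.png')[150:384,100:412]; b=cv2.imread('pics/s2.png')[130:260,220:350]
cv2.imwrite('pics/c2.png',np.hstack([cv2.resize(a,(533,400)),cv2.resize(b,(266,400))]))
E
```

```text
[ 0.5387385  -0.06217016  0.12873106] [ 1.79861968e+02 -4.11894453e-02  6.63941441e+01] 0.029250727482653477 30.14425814151764
```

View pics/c2.png

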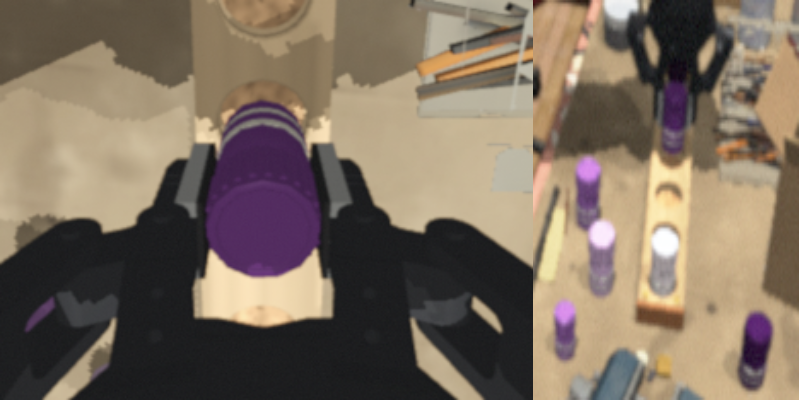

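The pot is centred over the well: pot and well are both at about column 262 in the crop. The label end covers the hole, so I'll lower it.

>>> apply_moves --rows '[[[0,0,0.1],[0,0,0],0],[[0,0,0.2],[0,0,0],0],[[0,0,0.26],[0,0,0],0],[[0,0,0.26],[0,0,0],0],[[0,0,0.26],[0,0,0],0]]'

```text
time: 5.95
ee_pos: [0.5378, -0.0621, 0.1007]
tcp_rot: [-180.0, -0.0, 66.4]
wrist_force: [-1.6, 0.6, 6.5]
opening: 0.0289
grasp_force: 31.7
```

>>> apply_moves --rows '[[[0,0,0.0],[0,0,0],0.6],[[0,0,0],[0,0,0],0.7],[[0,0,0],[0,0,0],0.7],[[0,0,0],[0,0,0],0.7],[[0,0,-0.35],[0,0,0],0.7],[[0,0,-0.8],[0,0,0],0.7],[[0,0,-1],[0,0,0],0.7],[[0,0,-1],[0,0,0],0.7],[[0,0,-1],[0,0,0],0.7]]'

```text
time: 6.85
ee_pos: [0.5382, -0.0622, 0.2006]
tcp_rot: [180.0, -0.0, 66.4]
wrist_force: [-0.5, 0.4, -0.8]
opening: 0.0597
grasp_force: 0.0
```

```bash
python3 - <<'E'
from h import *
o=sensors.get_obs();print(o['ee_pos'],o['tcp_rot'])
snap('wrist','w3'); P=world('w3').reshape(-1,3)
for n,c,zt in(('mid',(.5385,-.0627),.064),('light',(.4140,-.0946),.058),('pale',(.4097,-.1726),.058)):
    q=P[(np.linalg.norm(P[:,:2]-c,axis=1)<.022)&(abs(P[:,2]-zt)<.006)]
    if len(q):
        (x,y),r=cv2.minEnclosingCircle(q[:,:2].astype(np.float32)); print(n,len(q),q.mean(0).round(4),round(x,4),round(y,4),round(r,4))
E
```

```text
[ 0.53817437 -0.06222818  0.20064644] [ 1.79981433e+02 -4.25245112e-03  6.63846456e+01]
mid 1213 [ 0.5378 -0.061   0.0638] 0.5372 -0.0621 0.0157
light 286 [ 0.4137 -0.0844  0.0571] 0.4134 -0.0874 0.0128
```

>>> apply_moves --rows '[[[-0.3,-0.38,0],[0,0,0],0.75],[[-0.6,-0.76,0],[0,0,0],0.75],[[-0.79,-1,0.1],[0,0,0],0.75],[[-0.79,-1,0.4],[0,0,0],0.75],[[-0.79,-1,0.5],[0,0,0],0.75]]'

```text
time: 7.4
ee_pos: [0.4129, -0.0945, 0.1476]
tcp_rot: [-179.8, 0.0, 66.3]
wrist_force: [-0.2, 0.4, -0.5]
opening: 0.0638
grasp_force: 0.0
```

>>> apply_moves --rows '[[[0,0,0.2],[0,0,0],0.75],[[0,0,0.4],[0,0,0],0.75],[[0,0,0.55],[0,0,0],0.75],[[0,0,0.55],[0,0,0],0.75],[[0,0,0.55],[0,0,0],0.75],[[0,0,0.55],[0,0,0],0],[[0,0,0.55],[0,0,0],0],[[0,0,0.55],[0,0,0],0],[[0,0,0.55],[0,0,0],0],[[0,0,0.55],[0,0,0],0],[[0,0,0.55],[0,0,0],0],[[0,0,0.55],[0,0,0],0]]'

```text
time: 8.6
ee_pos: [0.4152, -0.0946, 0.0967]
tcp_rot: [179.9, -0.0, 66.4]
wrist_force: [-0.5, 1.1, 5.2]
opening: 0.0293
grasp_force: 29.6
```

>>> apply_moves --rows '[[[0,0,-0.35],[0,0,0],0],[[0,0,-0.75],[0,0,0],0],[[0.05,0.3,-0.75],[0,0,0],0],[[0.2,0.65,-0.75],[0,0,0],0],[[0.26,1,-0.75],[0,0,0],0],[[0.26,1,-0.6],[0,0,0],0],[[0.26,1,-0.35],[0,0,0],0],[[0.26,1,-0.3],[0,0,0],0],[[0.26,1,-0.3],[0,0,0],0],[[0.26,1,-0.3],[0,0,0],0],[[0.26,1,-0.3],[0,0,0],0]]'

```text
time: 9.7
ee_pos: [0.5171, -0.1109, 0.1272]
tcp_rot: [179.9, -0.0, 66.4]
wrist_force: [-0.0, -0.8, -0.2]
opening: 0.0294
grasp_force: 30.1
```

Within 1 mm of well 3, so I'll lower, release and lift.

>>> apply_moves --rows '[[[0.01,0,0.1],[0,0,0],0],[[0.01,0,0.2],[0,0,0],0],[[0.01,0,0.26],[0,0,0],0],[[0.01,0,0.26],[0,0,0],0],[[0.01,0,0.26],[0,0,0],0]]'

```text
time: 10.2
ee_pos: [0.5174, -0.1097, 0.1004]
tcp_rot: [180.0, -0.0, 66.4]
wrist_force: [-2.6, 1.2, 8.5]
opening: 0.0293
grasp_force: 33.2
```

>>> apply_moves --rows '[[[0,0,0.0],[0,0,0],0.6],[[0,0,0],[0,0,0],0.7],[[0,0,0],[0,0,0],0.7],[[0,0,0],[0,0,0],0.7],[[0,0,-0.35],[0,0,0],0.7],[[0,0,-0.8],[0,0,0],0.7],[[0,0,-1],[0,0,0],0.7],[[0,0,-1],[0,0,0],0.7],[[0,0,-1],[0,0,0],0.7]]'

```text
time: 11.1
ee_pos: [0.5173, -0.1099, 0.1996]
tcp_rot: [180.0, -0.0, 66.4]
wrist_force: [0.2, -0.3, -1.0]
opening: 0.0595
grasp_force: 0.0
```

```bash
python3 - <<'E'
from h import *
o=sensors.get_obs();print(o['ee_pos'],o['tcp_rot'])
snap('wrist','w4'); P=world('w4').reshape(-1,3)
for n,c,zt in(('mid',(.5385,-.0627),.064),('light',(.5175,-.1102),.064),('pale',(.4097,-.1726),.058)):
    q=P[(np.linalg.norm(P[:,:2]-c,axis=1)<.022)&(abs(P[:,2]-zt)<.006)]
    if len(q):
        (x,y),r=cv2.minEnclosingCircle(q[:,:2].astype(np.float32)); print(n,len(q),q.mean(0).round(4),round(x,4),round(y,4),round(r,4))
E
```

```text
[ 0.51731668 -0.10987038  0.19957919] [ 1.79989821e+02 -1.33000398e-03  6.63859127e+01]
mid 1411 [ 0.5375 -0.0618  0.0639] 0.5374 -0.0621 0.0154
light 1213 [ 0.5169 -0.1094  0.0637] 0.5164 -0.1104 0.0157
pale 38 [ 0.4216 -0.1794  0.0563] 0.4206 -0.1806 0.0064
```

>>> apply_moves --rows '[[[-0.1,-0.4,0],[0,0,0],0.75],[[-0.5,-0.7,0],[0,0,0],0.75],[[-0.9,-0.74,0],[0,0,0],0.75],[[-1,-0.74,0.2],[0,0,0],0.75],[[-1,-0.74,0.5],[0,0,0],0.75],[[-1,-0.74,0.5],[0,0,0],0.75]]'

```text
time: 11.75
ee_pos: [0.407, -0.1714, 0.1453]
tcp_rot: [-179.6, 0.0, 66.3]
wrist_force: [-1.5, -0.5, 0.1]
opening: 0.0642
grasp_force: 0.0
```

>>> apply_moves --rows '[[[0,0,0.2],[0,0,0],0.75],[[0,0,0.4],[0,0,0],0.75],[[0,0,0.53],[0,0,0],0.75],[[0,0,0.53],[0,0,0],0.75],[[0,0,0.53],[0,0,0],0.75],[[0,0,0.53],[0,0,0],0],[[0,0,0.53],[0,0,0],0],[[0,0,0.53],[0,0,0],0],[[0,0,0.53],[0,0,0],0],[[0,0,0.53],[0,0,0],0],[[0,0,0.53],[0,0,0],0],[[0,0,0.53],[0,0,0],0]]'

```text
time: 12.95
ee_pos: [0.4098, -0.172, 0.0978]
tcp_rot: [179.9, -0.0, 66.4]
wrist_force: [-1.2, -0.0, 7.0]
opening: 0.0295
grasp_force: 29.4
```

>>> apply_moves --rows '[[[0,0,-0.35],[0,0,0],0],[[0,0,-0.75],[0,0,0],0],[[0.1,0.2,-0.75],[0,0,0],0],[[0.3,0.5,-0.75],[0,0,0],0],[[0.48,0.74,-0.75],[0,0,0],0],[[0.48,0.74,-0.75],[0,0,0],0],[[0.48,0.74,-0.5],[0,0,0],0],[[0.48,0.74,-0.3],[0,0,0],0],[[0.48,0.74,-0.3],[0,0,0],0],[[0.48,0.74,-0.3],[0,0,0],0],[[0.48,0.74,-0.3],[0,0,0],0]]'

```text
time: 14.05
ee_pos: [0.4967, -0.1578, 0.1282]
tcp_rot: [179.9, -0.0, 66.4]
wrist_force: [0.5, 0.5, -0.8]
opening: 0.029
grasp_force: 30.0
```

>>> apply_moves --rows '[[[0,0,0.1],[0,0,0],0],[[0,0,0.2],[0,0,0],0],[[0,0,0.26],[0,0,0],0],[[0,0,0.26],[0,0,0],0],[[0,0,0.26],[0,0,0],0]]'

```text
time: 14.55
ee_pos: [0.4966, -0.1575, 0.1015]
tcp_rot: [179.9, -0.0, 66.4]
wrist_force: [-1.3, 1.1, 8.2]
opening: 0.0295
grasp_force: 33.2
```

>>> apply_moves --rows '[[[0,0,0.0],[0,0,0],0.6],[[0,0,0],[0,0,0],0.7],[[0,0,0],[0,0,0],0.7],[[0,0,0],[0,0,0],0.7],[[0,0,-0.35],[0,0,0],0.7],[[0,0,-0.8],[0,0,0],0.7],[[0,0,-1],[0,0,0],0.7],[[0,0,-1],[0,0,0],0.7],[[0,0,-1],[0,0,0],0.7]]'

```text
time: 15.45
ee_pos: [0.4965, -0.1575, 0.2005]
tcp_rot: [180.0, 0.0, 66.4]
wrist_force: [0.1, 0.1, -0.6]
opening: 0.0601
grasp_force: 0.0
```

```bash
python3 - <<'E'
from h import *
o=sensors.get_obs();print(o['ee_pos'],o['tcp_rot'],o['q'])
snap('wrist','w5'); P=world('w5').reshape(-1,3)
for n,c,zt in(('light',(.5175,-.1102),.064),('pale',(.4966,-.1577),.064)):
    q=P[(np.linalg.norm(P[:,:2]-c,axis=1)<.022)&(abs(P[:,2]-zt)<.006)]
    if len(q):
        (x,y),r=cv2.minEnclosingCircle(q[:,:2].astype(np.float32)); print(n,len(q),q.mean(0).round(4),round(x,4),round(y,4),round(r,4))
E
```

```text
[ 0.49646542 -0.15754058  0.20054796] [1.79991366e+02 2.15594898e-04 6.63828481e+01] [-1.76050452e+01  1.71327366e-01 -6.32737991e+00  8.34927288e+01
 -1.11871801e-03  9.60121065e+01]
light 1405 [ 0.5166 -0.1102  0.0639] 0.5164 -0.1107 0.0155
pale 1197 [ 0.4961 -0.1572  0.0638] 0.4958 -0.1582 0.0157
```

All three are seated (tops at 64 mm). For the dark pot I'll rise above the box and turn so that the wrist camera points along the box edge.

>>> apply_moves --rows '[[[0,0,-0.4],[0,0,-0.28],0.65],[[0,0,-0.8],[0,0,-0.56],0.65],[[0,0,-1],[0,0,-0.84],0.65],[[0,0,-1],[0,0,-1],0.65],[[0,0,-1],[0,0,-1],0.65]]'

```text
time: 16.0
ee_pos: [0.4964, -0.1575, 0.2998]
tcp_rot: [-179.9, -0.0, 96.4]
wrist_force: [-0.3, -0.1, -1.1]
opening: 0.0559
grasp_force: 0.0
```

>>> apply_moves --rows '[[[-0.3,0.1,0],[0,0,-0.28],0.65],[[-0.6,0.2,0],[0,0,-0.56],0.65],[[-0.9,0.33,0],[0,0,-0.84],0.65],[[-0.9,0.33,0],[0,0,-1],0.65],[[-0.9,0.33,0],[0,0,-1],0.65]]'

```text
time: 16.5
ee_pos: [0.5391, -0.2439, 0.2983]
tcp_rot: [-179.9, -0.2, 126.2]
wrist_force: [-0.6, -0.1, 0.1]
opening: 0.0553
grasp_force: 0.0
```

>>> apply_moves --rows '[[[-0.4,-0.2,0],[0,0,-0.28],0.65],[[-0.55,-0.32,0],[0,0,-0.4],0.65],[[-0.55,-0.32,0],[0,0,-0.4],0.65],[[-0.55,-0.32,0],[0,0,-0.4],0.65],[[-0.55,-0.32,0],[0,0,-0.4],0.65]]'

```text
time: 17.0
ee_pos: [0.546, -0.3055, 0.3008]
tcp_rot: [180.0, -0.0, 138.3]
wrist_force: [-0.2, 0.2, -0.1]
opening: 0.0558
grasp_force: 0.0
```

```bash
python3 - <<'E'
from h import *
from scipy.spatial.transform import Rotation as R
o=sensors.get_obs();print(o['ee_pos'],o['tcp_rot'],o['q'])
snap('wrist','w6'); W=world('w6'); P=W.reshape(-1,3)
cv2.imwrite('pics/w6b.png',cv2.resize(cv2.imread('pics/w6.png'),(800,600)))
q=P[(np.linalg.norm(P[:,:2]-(.5466,-.3066),axis=1)<.022)&(abs(P[:,2]-.058)<.005)]
(x,y),r=cv2.minEnclosingCircle(q[:,:2].astype(np.float32)); print(len(q),q.mean(0).round(4),round(x,4),round(y,4),round(r,4))
r=R.from_euler('xyz',o['tcp_rot'],degrees=True).as_matrix()
for f in('top0','side0'):
    Q=world(f)[ld(f)[1]>0]; Q=Q[(Q[:,2]>.06)&(Q[:,2]<.3)]; T=(Q-[.5466,-.3066,.096])@r
    T=T[np.linalg.norm(T[:,:2],axis=1)<.13]
    # by tool-angle sector, nearest obstacle
    a=np.degrees(np.arctan2(T[:,1],T[:,0]))
    for lo in range(-180,180,30):
        m=(a>=lo)&(a<lo+30)&(np.linalg.norm(T[:,:2],axis=1)>.02)
        if m.any(): k=np.argmin(np.linalg.norm(T[m,:2],axis=1)); print(f,lo,T[m][k].round(3),'maxz',Q[np.linalg.norm((Q-[.5466,-.3066,.096])@r[:,:2],axis=1)<.13][m][:,2].max().round(3))
E
```

```text
[ 0.54598682 -0.30547598  0.30082418] [ 1.79992388e+02 -2.56717117e-02  1.38267066e+02] [-2.92311311e+01  1.57666460e+01  2.21134192e+01  9.63701884e+01
  1.29891135e-02  1.25018022e+01]
565 [ 0.5453 -0.3068  0.0577] 0.5457 -0.3072 0.0156
top0 -90 [ 0.015 -0.106  0.035] maxz 0.084
top0 0 [0.108 0.027 0.033] maxz 0.067
top0 60 [ 0.003  0.062 -0.084] maxz 0.186
top0 90 [-0.005  0.061 -0.089] maxz 0.197
top0 120 [-0.037  0.06  -0.085] maxz 0.186
top0 150 [-0.1    0.057 -0.084] maxz 0.185
side0 -90 [ 0.017 -0.104  0.027] maxz 0.085
side0 0 [0.105 0.028 0.035] maxz 0.067
side0 60 [ 0.001  0.061 -0.088] maxz 0.189
side0 90 [-0.001  0.062 -0.088] maxz 0.198
side0 120 [-0.036  0.061 -0.089] maxz 0.185
side0 150 [-0.104  0.059 -0.088] maxz 0.185
```

View pics/w6b.png

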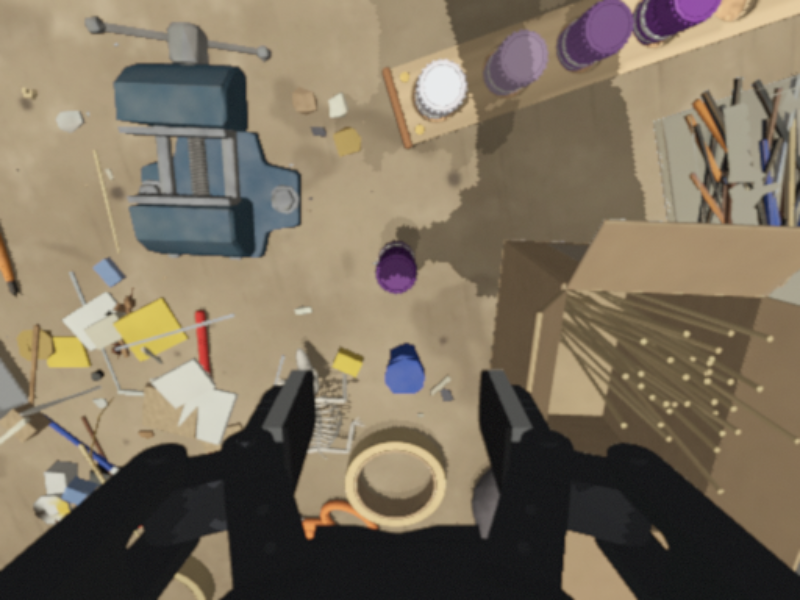

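The dark pot is at (397,270) and the box edge is 61 mm away on the +y side. The gripper body needs 43 mm, so I can go down.

>>> apply_moves --rows '[[[-0.01,-0.01,0.35],[0,0,0],0.65],[[-0.01,-0.01,0.7],[0,0,0],0.65],[[-0.01,-0.01,1],[0,0,0],0.65],[[-0.01,-0.01,1],[0,0,0],0.65]]'

```text
time: 17.45
ee_pos: [0.5448, -0.3062, 0.1966]
tcp_rot: [-179.9, -0.4, 138.4]
wrist_force: [0.6, 1.0, -0.7]
opening: 0.0556
grasp_force: 0.0
```

>>> apply_moves --rows '[[[0,0,0.25],[0,0,0],0.65],[[0,0,0.5],[0,0,0],0.65],[[0,0,0.75],[0,0,0],0.65],[[0,0,1],[0,0,0],0.65],[[0,0,1],[0,0,0],0.65]]'

```text
time: 17.95
ee_pos: [0.5454, -0.3069, 0.0994]
tcp_rot: [-180.0, -0.2, 138.4]
wrist_force: [-0.3, 0.6, -0.8]
opening: 0.056
grasp_force: 0.0
```

>>> apply_moves --rows '[[[0,0,0.04],[0,0,0],0.65],[[0,0,0.04],[0,0,0],0.65],[[0,0,0.04],[0,0,0],0],[[0,0,0.04],[0,0,0],0],[[0,0,0.04],[0,0,0],0],[[0,0,0.04],[0,0,0],0],[[0,0,0.04],[0,0,0],0],[[0,0,0.04],[0,0,0],0]]'

```text
time: 18.75
ee_pos: [0.5467, -0.3082, 0.0984]
tcp_rot: [180.0, 0.1, 138.4]
wrist_force: [-0.0, 1.3, 6.2]
opening: 0.0292
grasp_force: 29.4
```

>>> apply_moves --rows '[[[0,0,-0.3],[0,0,0],0],[[0,0,-0.65],[0,0,0],0],[[0,0,-1],[0,0,0],0]]'

```text
time: 19.05
ee_pos: [0.5459, -0.3078, 0.198]
tcp_rot: [-180.0, -0.0, 138.4]
wrist_force: [0.2, -0.6, 0.1]
opening: 0.0289
grasp_force: 29.8
```

>>> apply_moves --rows '[[[0,0,-0.4],[0,0,0],0],[[0,0,-0.8],[0,0,0],0],[[0,0,-1],[0,0,0],0],[[0,0,-1],[0,0,0],0]]'

```text
time: 19.45
ee_pos: [0.5467, -0.3083, 0.3009]
tcp_rot: [179.9, 0.3, 138.4]
wrist_force: [-0.1, 0.4, -0.2]
opening: 0.0292
grasp_force: 29.8
```

>>> apply_moves --rows '[[[0.3,0,0],[0,0,0.28],0],[[0.6,0.15,0],[0,0,0.56],0],[[0.87,0.27,0],[0,0,0.84],0],[[0.87,0.27,0],[0,0,1],0]]'

```text
time: 19.85
ee_pos: [0.4977, -0.2276, 0.2966]
tcp_rot: [-180.0, -0.1, 108.2]
wrist_force: [-0.1, -0.6, 0.4]
opening: 0.0294
grasp_force: 29.8
```

>>> apply_moves --rows '[[[0.3,0.1,0],[0,0,0.28],0],[[0.6,0.2,0],[0,0,0.56],0],[[0.89,0.35,0],[0,0,0.84],0],[[0.89,0.35,0],[0,0,1],0]]'

```text
time: 20.25
ee_pos: [0.5042, -0.1317, 0.296]
tcp_rot: [-179.9, -0.0, 78.2]
wrist_force: [0.7, -0.9, -0.1]
opening: 0.029
grasp_force: 29.8
```

>>> apply_moves --rows '[[[0.4,0.1,0],[0,0,0.28],0],[[0.8,0.25,0],[0,0,0.4],0],[[0.98,0.34,0],[0,0,0.4],0],[[0.98,0.34,0],[0,0,0.4],0],[[0.98,0.34,0],[0,0,0.4],0]]'

```text
time: 20.75
ee_pos: [0.557, -0.0452, 0.2958]
tcp_rot: [-179.9, 0.0, 66.4]
wrist_force: [-0.4, -0.4, -0.4]
opening: 0.029
grasp_force: 29.8
```

```bash
python3 - <<'E'
from h import *
from scipy.spatial.transform import Rotation as R
o=sensors.get_obs();print(o['ee_pos'],o['tcp_rot'],o['opening'])
r=R.from_euler('xyz',o['tcp_rot'],degrees=True).as_matrix()
snap('wrist','w7')
for f,e in(('w7',None),):
    T=(world(f)[ld(f)[1]>0]-o['ee_pos'])@r
    q=T[(np.linalg.norm(T[:,:2],axis=1)<.022)&(T[:,2]>.03)&(T[:,2]<.045)]
    c=cv2.minEnclosingCircle(q[:,:2].astype(np.float32)); print('held pot top in tool',len(q),q.mean(0).round(4),c)
# same for mid when held (w2), tcp then
T=(world('w2')[ld('w2')[1]>0]-[.53874,-.06217,.12873])@R.from_euler('xyz',[179.86,-.04,66.39],degrees=True).as_matrix()
q=T[(np.linalg.norm(T[:,:2],axis=1)<.022)&(T[:,2]>.03)&(T[:,2]<.045)]
print('mid ref',len(q),q.mean(0).round(4),cv2.minEnclosingCircle(q[:,:2].astype(np.float32)))
E
```

```text
[ 0.55698308 -0.04520838  0.29582877] [-1.79906766e+02  4.48222597e-02  6.64439657e+01] 0.02900825921435887
held pot top in tool 4432 [ 0.0029 -0.0001  0.0395] ((0.0016240089898929, 5.990144472889369e-06), 0.02133760042488575)
mid ref 4617 [ 0.0026 -0.0002  0.0381] ((0.002077826764434576, 4.660077320295386e-05), 0.021231763064861298)
```

>>> apply_moves --rows '[[[0.28,-0.1,0.2],[0,0,0],0],[[0.28,-0.1,0.6],[0,0,0],0],[[0.28,-0.1,1],[0,0,0],0],[[0.28,-0.1,1],[0,0,0],0]]'

```text
time: 21.2
ee_pos: [0.5565, -0.0165, 0.1914]
tcp_rot: [-179.5, 0.2, 66.3]
wrist_force: [-1.1, -0.0, -0.8]
opening: 0.0291
grasp_force: 29.9
```

>>> apply_moves --rows '[[[0,0,0.25],[0,0,0],0],[[0,0,0.5],[0,0,0],0],[[0,0,0.64],[0,0,0],0],[[0,0,0.64],[0,0,0],0],[[0,0,0.64],[0,0,0],0],[[0,0,0.64],[0,0,0],0]]'

```text
time: 21.8
ee_pos: [0.56, -0.0159, 0.1348]
tcp_rot: [179.9, -0.1, 66.4]
wrist_force: [0.4, -0.1, 0.2]
opening: 0.0294
grasp_force: 29.9
```

>>> apply_moves --rows '[[[0,0,0.1],[0,0,0],0],[[0,0,0.2],[0,0,0],0],[[0,0,0.27],[0,0,0],0],[[0,0,0.31],[0,0,0],0],[[0,0,0.31],[0,0,0],0],[[0,0,0.31],[0,0,0],0]]'

```text
time: 22.4
ee_pos: [0.5594, -0.0156, 0.1034]
tcp_rot: [179.9, -0.0, 66.4]
wrist_force: [-5.8, -0.2, 14.8]
opening: 0.029
grasp_force: 32.4
```

>>> apply_moves --rows '[[[0,0,-0.01],[0,0,0],0.6],[[0,0,-0.01],[0,0,0],0.7],[[0,0,-0.01],[0,0,0],0.7],[[0,0,-0.01],[0,0,0],0.7],[[0,0,-0.35],[0,0,0],0.7],[[0,0,-0.8],[0,0,0],0.7],[[0,0,-1],[0,0,0],0.7],[[0,0,-1],[0,0,0],0.7]]'

```text
time: 23.2
ee_pos: [0.5605, -0.0157, 0.2054]
tcp_rot: [179.7, -0.1, 66.4]
wrist_force: [1.5, -0.1, 0.1]
opening: 0.0601
grasp_force: 0.0
```

>>> apply_moves --rows '[[[0.4,-0.3,-0.3],[0,0,0],0.7],[[0.7,-0.4,-0.6],[0,0,0],0.7],[[0.9,-0.4,-0.9],[0,0,0],0.7],[[0.9,-0.4,-0.9],[0,0,0],0.7],[[0.9,-0.4,-0.9],[0,0,0],0.7]]'

```text
time: 23.7
ee_pos: [0.5589, 0.0833, 0.291]
tcp_rot: [-180.0, 0.0, 66.4]
wrist_force: [-0.2, -0.7, 0.1]
opening: 0.0601
grasp_force: 0.0
```

```bash
python3 - <<'E'
from h import *
snap('top','t9'); snap('side','s9')
for f in('t9','s9'):
  P=world(f).reshape(-1,3)
  for i in range(6):
    c=np.array([.5804,.0323])+i*np.array([-.02096,-.0475])
    q=P[(np.linalg.norm(P[:,:2]-c,axis=1)<.02)&(P[:,2]>.052)&(P[:,2]<.08)]
    print(f,i,len(q),q.mean(0).round(4) if len(q) else '','p95 z',np.percentile(q[:,2],95).round(4) if len(q) else '')
a=cv2.imread('pics/t9.png')[110:200,170:320]; b=cv2.imread('pics/s9.png')[130:250,240:330]
cv2.imwrite('pics/c9.png',np.hstack([cv2.resize(a,(480,500)),cv2.resize(b,(320,500))]))
E
```

```text
t9 0 133 [0.5785 0.0319 0.0622] p95 z 0.0656
t9 1 136 [ 0.5577 -0.0152  0.0624] p95 z 0.0656
t9 2 133 [ 0.5358 -0.0623  0.0624] p95 z 0.0656
t9 3 132 [ 0.5152 -0.1104  0.0626] p95 z 0.0659
t9 4 133 [ 0.4945 -0.158   0.0624] p95 z 0.0659
t9 5 136 [ 0.4736 -0.205   0.0625] p95 z 0.0663
s9 0 90 [0.5809 0.0293 0.0623] p95 z 0.0672
s9 1 98 [ 0.56   -0.0178  0.0623] p95 z 0.0667
s9 2 106 [ 0.5378 -0.0648  0.0626] p95 z 0.0671
s9 3 114 [ 0.517  -0.1135  0.0624] p95 z 0.0673
s9 4 128 [ 0.4965 -0.1608  0.0626] p95 z 0.0666
s9 5 137 [ 0.4755 -0.2077  0.063 ] p95 z 0.0666
```

View pics/c9.png

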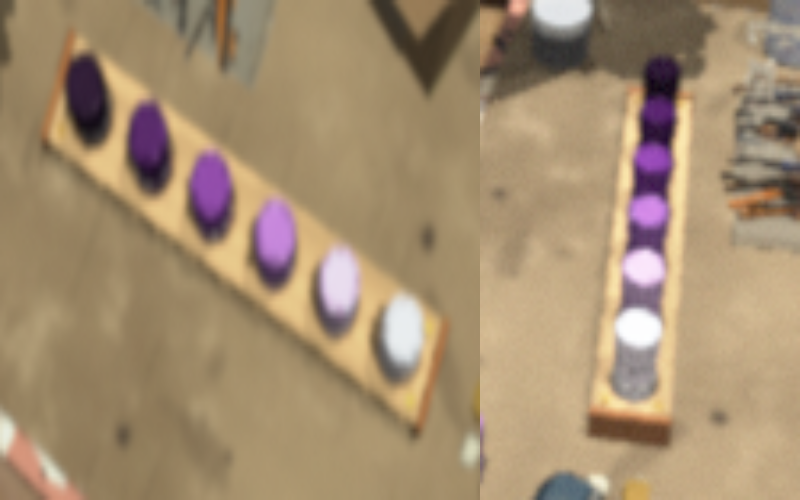

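All six stand upright, running dark to light from (88,98) to (403,335) in the crop. Their tops are level with the end pots and the gripper is clear.

```bash
python3 -c "
from workcell import bot
print(bot.job_done())"
```

```text
the job is handed in; nothing more can be done
None
```

The four pots (dark violet, mid violet, light violet, pale lilac) stand upright and fully down in the four wells, so the row steps from aubergine to white lilac; I handed the job in after about 24 s of robot time.

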